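Snap the cover onto the thermostat box

TASK

Close up the thermostat box: lift the pliers off its open top and lay them flat on the desk, then take the one cover that fits out of the bin - as long as the box and notched for the knob - and put it on with the notch round the knob. Press it down until it has snapped in at both ends and sits level and flush on the rim all round. Leave the two wrong covers in the bin and do not shift anything else on the desk.

Things in the scene. Friction and masses are not known exactly. Their poses are not given: they have to be found in the camera images.
- thermo_box: white open-topped thermostat box, fixed on a plywood board (184 x 96 x 12 mm); 136 mm long (its x), 48 mm wide (its y), rim 58 mm above the desk. A black knob (22 mm across) stands at its +x end on a boss 25 mm (x) by 24 mm that rises 4 mm above the rim; two cable glands stick out of the -x end. Origin: on the desk under the middle of the box; z up
- box_seat (a point): middle of the box's mouth at rim height, where the middle of the seated cover's underside comes; axes as the box's (x towards the knob). Below the rim are steel spring catches, in pairs at x = +30 mm and x = -50 mm
- box_knob (a point): top of the knob, 18 mm above the rim, 55.5 mm from the box's middle along its x
- bin: grey open bin, 180 (its x) x 292 (its y) x 38 mm, walls and floor 3 mm thick, fixed; three covers lie side by side in it in any order, 85 to 90 mm apart. Origin: on the desk under its middle
- cover_fit: the cover that fits: 144 mm long (its x), with an open notch 28 mm wide and 31 mm deep in its +x end for the knob boss. White plastic, 4 mm thick, 56 mm wide (its y), vent slots at its -x end; lies flat in the bin, top up, on barbs that hold its underside 15 mm above the bin floor. Origin: middle of its underside. Lips under it (12 mm deep) enter the box with 2.5 mm clearance
- cover_knob_end (a point): point on top of the fitting cover (4 mm above its underside), 26 mm from its middle towards the notch, about over one pair of catches: a place to press, 18 mm short of the knob
- cover_vent_end (a point): point on top of the fitting cover, 50 mm from its middle towards the vent slots, over the other pair of catches: a place to press. Laid on, the cover rests on the catches 8 mm too high; each end takes about 8 to 12 N to snap down to the rim. It overhangs the box by 4 mm all round
- cover_plain: a wrong cover: 144 mm long too, but without a notch. White plastic, 4 mm thick, 56 mm wide (its y), vent slots at its -x end; lies flat in the bin, top up, on barbs that hold its underside 15 mm above the bin floor. Origin: middle of its underside
- cover_short: a wrong cover: notched, but only 104 mm long. White plastic, 4 mm thick, 56 mm wide (its y), vent slots at its -x end; lies flat in the bin, top up, on barbs that hold its underside 15 mm above the bin floor. Origin: middle of its underside
- pliers: combination pliers with red handles, at the start lying flat across the open box's rim; 176 mm along their y (handles to +y, jaws to -y), 50 to 52 mm wide over the handles, 30 mm over the jaws, 16 to 18 mm thick. Origin: underside, near the rivet and the centre of mass
- tray_tower: furniture, fixed: three-drawer paper tray tower with a black top, 310 (its x) x 250 (its y) x 187 mm; origin: on the desk under its middle
- latch_box: bystander, fixed: clear plastic craft box with round coloured pots in it and a teal latch in front, about 180 (its x) x 230 (its y) x 112 mm; origin: on the desk under its middle
- red_jar: bystander: tall jar with a red screw cap, 74 mm across, 207 mm high, standing; origin: centre of its foot
- thermometer: bystander: white digital thermometer block lying flat, 50 x 62 x 18 mm; origin: centre of its underside
- pot_grit: bystander: round white pot with a red lid, 66 mm across, 33 mm high; origin: centre of its foot
- tape_measure: bystander: tape measure standing on edge, 30 (its x) x 83 (its y) x 64 mm; origin: on its underside, about its middle
- duct_tape: bystander: roll of grey tape lying flat, 107 mm across, 48 mm high; origin: centre of its underside
- screwdriver_red: bystander: screwdriver lying flat, 195 mm along its y, 31 mm wide, 27 mm high; origin: under its middle
- masking_tape: bystander: roll of pale tape lying flat, 94 mm across, 25 mm high; origin: centre of its underside
- jar_nails: bystander: jar with a yellow lid, 64 mm across, 112 mm high; origin: centre of its foot

How it is judged:
By the outcome, as a careful person would: the job done as asked, in the order asked, and still so for the second after the job is handed in, with the robot touching nothing.
It also fails if it takes over 61 s, if anything falls off the work surface, if the arm or the gripper's body presses on something with over 40 N, if the wrist force passes 120 N, or if a joint passes its speed limit or range.

ROBOT

A 6-joint arm with a two-finger parallel gripper is mounted at the origin on a cart in front of the work surface, level with it; the furniture and walls round the work are solid. World frame = base frame: x ahead of the robot, y to its left, z up, the work surface at z = 0. Lengths are in mm, angles in rad, forces in N, time in s.
With the tool pointing down it reaches from about 400 to 925 mm from the base axis. Payload 12.5 kg.
Tool frame: the origin (TCP) lies on the centre line of the jaws, within the pads' length; the fingertips stand 17 mm ahead of it and the grasp point (between the pads) lies 2 mm behind it; z points along the fingers, y is the line along which they close (so a half turn about z gives the same grasp; the last joint's range is limited). The gripper opens to 95 mm and grips with 3 to 60 N. Pads are 20 mm wide; open, the fingers measure 119 mm over their backs; the gripper's body (75 mm by 180 mm) begins 59 mm behind the grasp point.
Start: joints at [1.22, 0.491, 1.559, -0, 1.092, -0.106], TCP at [151.458, 606.387, 231.661] pointing down, gripper open.
Joint ranges: [-3.1, 3.1], [-0.84, 2.19], [0.05, 2.79], [-1.13, 4.28], [0.06, 2.93], [-2.69, 2.69]. Speed limits (rad/s): [2.22, 2.22, 2.79, 3.14, 3.14, 3.14].

INTERFACE

Orientations are given as a rotation vector (axis times angle).
In Python, from bench import get_obs, vision, sign_off gives the robot as it stands.
- The arm moves only by the shell command python3 -m creep 'ROWS' [FORCE]. ROWS is JSON, a list that holds one entry, the list of rows, each a list of 5 numbers: the finger opening in mm, from 0 to 95.1, then the shift along the tool's x, y, z in mm, then the turn about the tool's z in rad. In form: [[[grip, dx, dy, dz, twist], ...]]. A call has 1 to 20 rows; each row shifts and turns the commanded pose from where the row before left it, along the tool's axes as they then stand; what a row does not reach is not made up. A row lasts 1/8 s, in which the tool goes at most 62.5 mm and 10.7 degrees, less where a joint would pass 70% of its speed; a pose out of reach is approached as far as the arm can. A call with a gripper value outside its range is refused whole. The fingers move at their own pace and stop on an object; FORCE is the grip in N (left out, the last holds). Time passes only in rows, so rows that do not move let the fingers close. It gives the time, the measured TCP pose, the force, the opening and the grip force at its end, in the units of the state.
- get_obs(): the state, without advancing time (a new reading comes with each control period).
- vision.camera(name): name is "scene" or "top" or "wrist"; returns a dict with "img" (384x512x3 uint8, red, green, blue), "z_map" (384x512 float32, mm along the optical axis (not along the pixel's ray), 0 where there is no reading), "K" (3x3 intrinsics, pixels), "distortion" ([k1, k2, p1, p2, k3] as OpenCV has them; the pictures are not rectified), "camera_from_world" (4x4, takes a point from world to camera coordinates); the wrist camera has in their place "hand_eye" (4x4, takes a point from camera to tool coordinates, whose origin is the TCP and whose axes are the flange's). Camera axes: x right, y up, looking along -z (the intrinsics and any distortion apply to the point x, -y, -z); pixel columns grow to the right and rows downward; lengths in mm; the calibration is good to about 2 mm. A picture is of the moment at which its call begins: read the wrist's pose just before it.
- sign_off(): hands the job in; it is judged then, once.
The state is a dict: "time": time; "qpos": joint angles; "joint_vel": joint speeds; "joint_efforts": joint torques, N m; "tool_pos": TCP position; "tool_rot": TCP orientation; "force": force on the tool from outside, world axes, zero at the start; "moment": the same for the moment, N m; "gripper_width": finger opening in mm; "finger_force": force on a finger pad.
Only numpy, scipy, OpenCV 4.12 (cv2) and the standard library are available. Lean on these libraries where they do the work, as an engineer would, in place of code of your own. Each camera call takes 0.05 s, during which the arm holds its last target. There are 200 camera calls.

## Working session

There is one attempt and no reset: what is moved stays moved. The work goes in short steps, Python scripts to look and compute and a shell command to move; the robot and the scene stay as the last step left them, time stands still between calls to the robot, and variables do not carry over. Pictures are saved under pics/ and viewed, at most 10 in all, crops included, and the job is handed in when it is done.

```bash
mkdir -p pics; ls; python3 - <<'E'
from bench import get_obs, vision
import cv2, numpy as np
o=get_obs(); print({k:np.round(v,3).tolist() for k,v in o.items()})
for n in ["scene","top"]:
    c=vision.camera(n); np.savez(f"pics/{n}0.npz",**c)
    cv2.imwrite(f"pics/{n}0.png",cv2.resize(c["img"][:,:,::-1],(800,600)))
    print(n,c["K"].tolist(),c["distortion"],np.round(c["camera_from_world"],3).tolist())
E
```

```text
pics
{'time': 0.0, 'qpos': [1.22, 0.492, 1.559, -0.0, 1.092, -0.106], 'joint_vel': [0.0, 0.001, 0.001, 0.001, 0.0, 0.001], 'joint_efforts': [-0.003, -61.265, -25.818, 0.069, 0.048, -0.0], 'tool_pos': [151.368, 606.165, 231.073], 'tool_rot': [-0.383, -3.118, 0.002], 'force': [0.684, -0.688, 0.363], 'moment': [-0.003, -0.011, 0.013], 'finger_force': 0.0, 'gripper_width': 95.703}
scene [[422.1258614623616, 0.0, 255.98716730009866], [0.0, 422.1258614623616, 195.9515518388987], [0.0, 0.0, 1.0]] [0.04741316 0.         0.         0.         0.        ] [[0.565, -0.825, -0.013, -357.766], [0.626, 0.418, 0.659, -365.139], [-0.539, -0.38, 0.752, -1121.952], [0.0, 0.0, 0.0, 1.0]]
top [[468.6455611455102, 0.0, 250.768659483497], [0.0, 468.6455611455102, 183.08080641201138], [0.0, 0.0, 1.0]] [0.05781331 0.         0.         0.         0.        ] [[0.297, -0.955, -0.004, -191.248], [0.931, 0.289, 0.222, -508.411], [-0.211, -0.069, 0.975, -1714.874], [0.0, 0.0, 0.0, 1.0]]
```

View pics/top0.png

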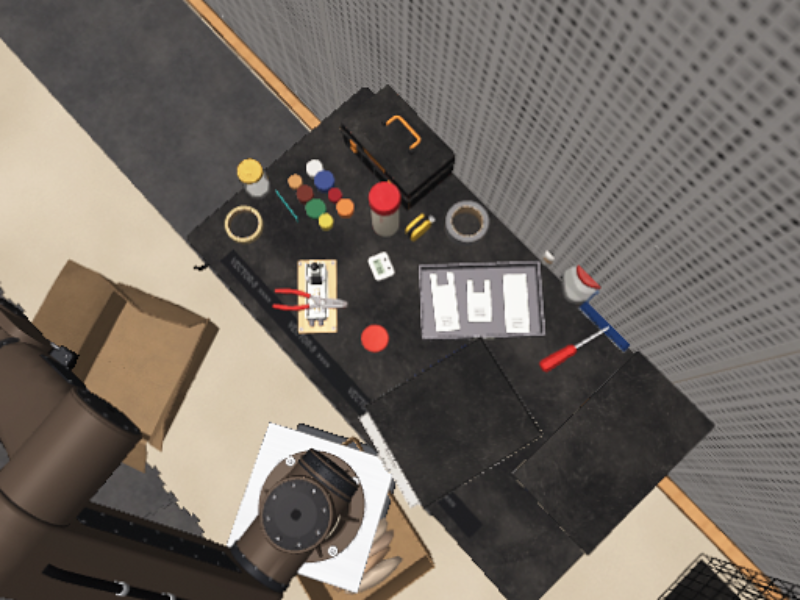

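View pics/scene0.png

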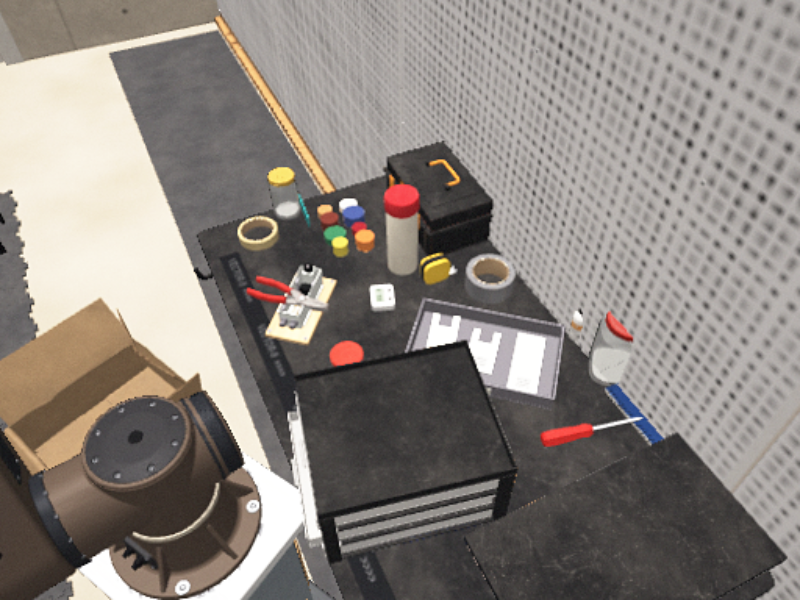

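The top view shows the pliers across the box at about (310,300), the bin at (480,300), and the fitting cover leftmost in it at (443,300), with its notch pointing up. The short cover is in the middle and the plain one on the right. The scene view agrees. Next I'll measure.

```bash
cat > h.py <<'E'
import numpy as np, cv2
from scipy.spatial.transform import Rotation as R
from bench import get_obs, vision
def ctw(c,o=None):
    if "hand_eye" in c:
        T=np.eye(4); T[:3,:3]=R.from_rotvec(o["tool_rot"]).as_matrix(); T[:3,3]=o["tool_pos"]; return T@c["hand_eye"]
    return np.linalg.inv(c["camera_from_world"])
def ray(c,uv,z,o=None):
    p=cv2.undistortPoints(np.array(uv,float).reshape(-1,1,2),c["K"],np.array(c["distortion"]))[:,0]
    T=ctw(c,o); d=np.c_[p[:,0],-p[:,1],-np.ones(len(p))]@T[:3,:3].T
    return T[:3,3]+d*((z-T[2,3])/d[:,2])[:,None]
def cloud(c,o=None):
    h,w=c["z_map"].shape; v,u=np.mgrid[:h,:w]
    p=cv2.undistortPoints(np.c_[u.ravel(),v.ravel()].astype(float).reshape(-1,1,2),c["K"],np.array(c["distortion"]))[:,0]
    z=c["z_map"].ravel()[:,None]; T=ctw(c,o)
    P=(np.c_[p[:,0],-p[:,1],-np.ones(len(p))]*z)@T[:3,:3].T+T[:3,3]
    P[z[:,0]==0]=np.nan
    return P.reshape(h,w,3)
def rect(mask,c,z,o=None,minA=30):
    "min-area rects (world xy) of blobs in mask on plane z"
    out=[]
    for k in cv2.findContours(mask.astype(np.uint8),cv2.RETR_EXTERNAL,cv2.CHAIN_APPROX_NONE)[0]:
        if cv2.contourArea(k)<minA: continue
        P=ray(c,k[:,0],z,o)[:,:2]
        (cx,cy),(w,h),a=cv2.minAreaRect(P.astype(np.float32))
        if w<h: w,h,a=h,w,a+90
        out.append([round(float(t),1) for t in (cx,cy,w,h,(a+90)%180-90)]+[k[:,0].mean(0).round().tolist()])
    return out
def go(x,y,z,yaw):
    "shift in tool axes (present) and twist to reach world TCP x,y,z with tool-x heading yaw deg"
    o=get_obs(); M=R.from_rotvec(o["tool_rot"]).as_matrix()
    d=M.T@(np.array([x,y,z])-o["tool_pos"]); h=np.degrees(np.arctan2(M[1,0],M[0,0]))
    t=-(yaw-h); t=(t+180)%360-180
    print("d",d.round(1),"heading",h.round(2),"twist deg",t.round(2),"rad",np.radians(t).round(4))
E
python3 - <<'E'
from h import *
c=dict(np.load("pics/top0.npz")); im=c["img"]; hsv=cv2.cvtColor(im,cv2.COLOR_RGB2HSV)
P=cloud(c)
white=(hsv[...,1]<40)&(hsv[...,2]>200)
w=white.copy(); w[:,:260]=0;w[:,350:]=0;w[:165]=0;w[220:]=0
print("covers",rect(w,c,22))
red=(hsv[...,1]>150)&((hsv[...,0]<8)|(hsv[...,0]>172))&(hsv[...,2]>100)
print("red",rect(red,c,70,minA=10))
wood=(hsv[...,0]>8)&(hsv[...,0]<28)&(hsv[...,1]>50)&(hsv[...,2]>120)
wood[:,:185]=0;wood[:,220:]=0;wood[:160]=0;wood[220:]=0
print("board",rect(cv2.morphologyEx(wood.astype(np.uint8),cv2.MORPH_CLOSE,np.ones((15,15))),c,12))
for n,uv in dict(bin=(300,190),pot=(240,216),therm=(243,170),box=(205,180),jar=(246,126),tower=(290,260),boxlid=(262,90)).items():
    print(n,P[uv[1],uv[0]].round(), )
d=(np.nan_to_num(P[...,2],nan=9)<400)
cv2.imwrite("pics/boxcrop.png",cv2.resize(im[150:230,165:365,::-1],(800,320),interpolation=cv2.INTER_CUBIC))
E
```

```text
covers [[579.7, -243.4, 101.8, 57.6, 17.2, [306.0, 191.0]], [601.0, -330.8, 145.5, 58.5, 18.4, [330.0, 194.0]], [552.3, -163.5, 145.1, 58.1, 23.1, [284.0, 191.0]]]
red [[491.3, -453.4, 93.2, 29.3, -42.2, [357.0, 229.0]], [406.4, -30.6, 63.3, 62.9, 17.2, [240.0, 216.0]], [418.9, 184.6, 85.8, 14.1, -75.6, [185.0, 196.0]], [455.7, 192.3, 81.0, 14.3, -81.5, [187.0, 187.0]], [694.7, -470.0, 67.6, 19.3, 59.4, [375.0, 178.0]], [720.7, 172.1, 32.5, 31.1, 17.3, [214.0, 124.0]], [702.2, 245.2, 35.1, 32.6, -72.7, [194.0, 123.0]], [749.1, 53.6, 81.2, 73.4, 17.2, [245.0, 126.0]]]
board [[473.9, 142.9, 185.9, 97.6, 18.2, [203.0, 190.0]]]
bin [ 581. -218.   15.]
pot [413. -30.  37.]
therm [592.  16.  14.]
box [506. 140.  38.]
jar [704.  35. 206.]
tower [ 301. -247.  171.]
boxlid [884.  30. 129.]
```

View pics/boxcrop.png

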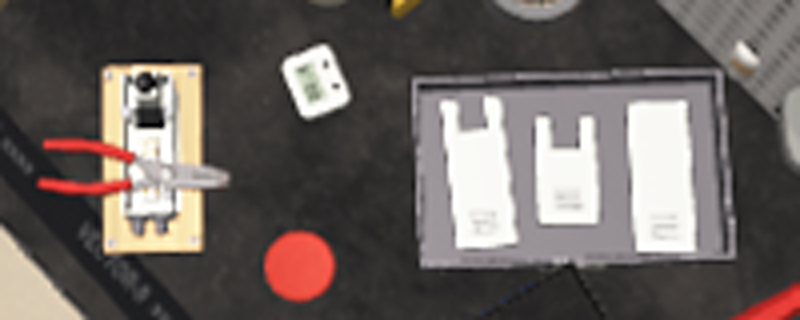

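The crop confirms it: the fitting cover is leftmost at crop (480,170), notch up. The pliers' jaws point towards the bin. Next I'll move above the box for a wrist view and map the free desk.

```bash
python3 - <<'E'
from h import *
go(440,150,290,18)
# free space map (5 mm cells), world x 300..800, y -250..300
occ=np.ones((100,110),np.uint8); seen=np.zeros_like(occ); hi=np.zeros_like(occ)
for n in ("top","scene"):
    P=cloud(dict(np.load(f"pics/{n}0.npz"))).reshape(-1,3); P=P[np.isfinite(P[:,2])]
    i=((P[:,0]-300)/5).astype(int); j=((P[:,1]+250)/5).astype(int)
    k=(i>=0)&(i<100)&(j>=0)&(j<110); i,j,z=i[k],j[k],P[k,2]
    f=abs(z)<7; seen[i[f],j[f]]=1; h=(z>9); hi[i[h],j[h]]=1
free=cv2.morphologyEx(seen,cv2.MORPH_CLOSE,np.ones((3,3)))*(1-cv2.morphologyEx(hi,cv2.MORPH_OPEN,np.ones((2,2))))
free=cv2.morphologyEx(free,cv2.MORPH_CLOSE,np.ones((2,2)))
dist=cv2.distanceTransform(free,cv2.DIST_L2,5)*5
res=[]
t=np.linspace(-62,62,9)   # spine of a 176x52 capsule
for a in range(0,180,10):
    for x in range(330,780,10):
        for y in range(-230,280,10):
            ix=((x+t*np.cos(np.radians(a))-300)/5).astype(int); iy=((y+t*np.sin(np.radians(a))+250)/5).astype(int)
            if ix.min()<0 or ix.max()>99 or iy.min()<0 or iy.max()>109: continue
            res.append((dist[ix,iy].min(),x,y,a))
res.sort(reverse=True)
for r in res[:12]: print(r)
E
```

```text
d [-390.6 -372.7  -58.6] heading 165.97 twist deg 147.97 rad 2.5826
(np.float32(60.984497), 330, 30, 80)
(np.float32(58.937996), 330, 40, 80)
(np.float32(55.0), 330, 40, 90)
(np.float32(55.0), 330, 30, 90)
(np.float32(55.0), 330, 20, 70)
(np.float32(54.922493), 330, 50, 80)
(np.float32(53.937996), 330, 50, 90)
(np.float32(53.937996), 330, 30, 70)
(np.float32(53.937996), 330, 20, 90)
(np.float32(52.9535), 340, 30, 80)
(np.float32(51.968994), 340, 20, 80)
(np.float32(50.984497), 330, 20, 80)
```

```bash
python3 - <<'E'
from h import *
c=vision.camera("wrist"); print(np.round(c["hand_eye"],2).tolist(), np.round(c["K"],1).tolist())
t=dict(np.load("pics/top0.npz"))
print(ray(t,np.array([(190,240),(365,410),(420,265),(419,337),(545,338)])*.64,0).round())
go(460,145,300,108)
E
```

```text
[[0.0, 0.97, 0.25, 69.51], [1.0, -0.0, 0.0, -0.08], [0.0, 0.25, -0.97, -153.97], [0.0, 0.0, 0.0, 1.0]] [[285.0, 0.0, 257.7], [0.0, 285.0, 194.1], [0.0, 0.0, 1.0]]
[[ 518.  495.    0.]
 [ 244.  -57.    0.]
 [ 627.  -79.    0.]
 [ 452. -130.    0.]
 [ 541. -425.    0.]]
d [-411.2 -372.7  -68.5] heading 165.97 twist deg 57.97 rad 1.0118
```

```bash
python3 -m creep '[[[95,-34.3,-31.1,-5.7,0],[95,-34.3,-31.1,-5.7,0],[95,-34.3,-31.1,-5.7,0],[95,-34.3,-31.1,-5.7,0],[95,-34.3,-31.1,-5.7,0],[95,-34.3,-31.1,-5.7,0],[95,-34.3,-31.1,-5.7,0],[95,-34.3,-31.1,-5.7,0],[95,-34.3,-31.1,-5.7,0],[95,-34.3,-31.1,-5.7,0],[95,-34.3,-31.1,-5.7,0],[95,-34.3,-31.1,-5.7,0],[95,0,0,0,0.17],[95,0,0,0,0.17],[95,0,0,0,0.17],[95,0,0,0,0.17],[95,0,0,0,0.17],[95,0,0,0,0.16]]]' 20
python3 - <<'E'
from h import *
o=get_obs(); c=vision.camera("wrist"); np.savez("pics/w1.npz",**c,tool_pos=o["tool_pos"],tool_rot=o["tool_rot"])
cv2.imwrite("pics/w1.png",cv2.resize(c["img"][:,:,::-1],(800,600)))
print(o["tool_pos"],o["tool_rot"],o["qpos"].round(2) if hasattr(o["qpos"],"round") else o["qpos"])
E
```

```text
time: 2.4
tool_pos: [460.2, 144.5, 299.9]
tool_rot: [-1.851, -2.538, 0.0]
force: [1.0, 0.1, -0.1]
gripper_width: 95.0
finger_force: 0.0
[460.20447517 144.53866397 299.8840807 ] [-1.85094032e+00 -2.53809992e+00  3.27121490e-04] [ 0.17  0.21  1.8   0.    1.13 -0.14]
```

View pics/w1.png

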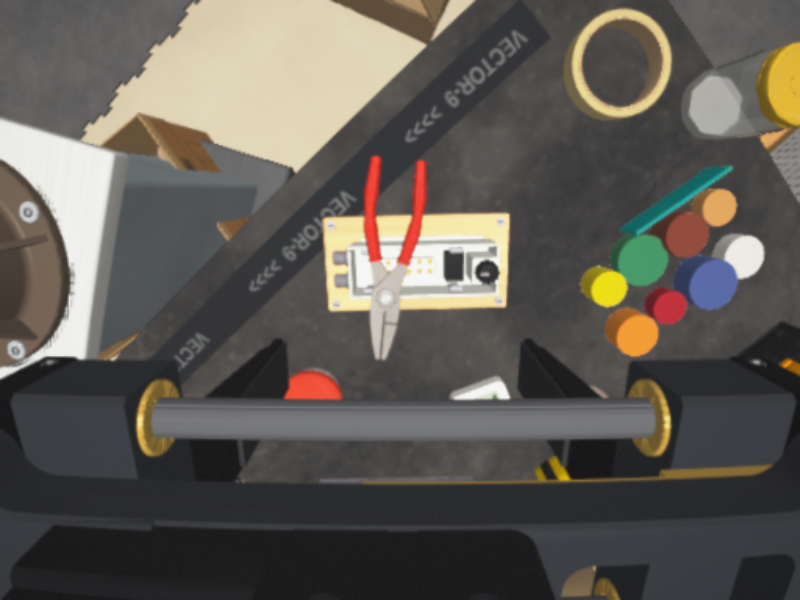

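The wrist view shows the pliers' rivet at (386,296), jaw tip at (380,357) and handle ends at (375,158) and (420,163). The knob is at (487,272) and the board spans (325–508, 213–310).

```bash
python3 - <<'E'
from h import *
c=dict(np.load("pics/w1.npz")); im=c["img"]; hsv=cv2.cvtColor(im,cv2.COLOR_RGB2HSV); s=.64
P=cloud(c,c)
print("depth board/desk z", P[int(305*s),int(480*s)].round(1),P[int(350*s),int(450*s)].round(1),"rivet",P[int(296*s),int(386*s)].round(1),"rim pt",P[int(285*s),int(355*s)].round(1))
wood=(hsv[...,0]>8)&(hsv[...,0]<30)&(hsv[...,1]>50)&(hsv[...,2]>120); wood[:int(195*s)]=0;wood[int(330*s):]=0;wood[:,:int(300*s)]=0;wood[:,int(530*s):]=0
print("board",rect(cv2.morphologyEx(wood.astype(np.uint8),cv2.MORPH_CLOSE,np.ones((25,25))),c,12,c))
blk=(hsv[...,2]<60); m=np.zeros_like(blk); m[int(255*s):int(290*s),int(472*s):int(503*s)]=1
print("knob",rect(blk&m,c,76,c,20))
pts=np.array([(386,296),(380,357),(375,158),(420,163),(370,296),(402,296)])*s
Q=ray(c,pts,70,c); print("pliers",Q.round(1).tolist())
v=Q[2:4].mean(0)-Q[1]; print("len",np.linalg.norm(v),"heading",np.degrees(np.arctan2(v[1],v[0])))
# width of the high stuff (z>62) near the rivet, along rows
T=np.degrees(np.arctan2(v[1],v[0])); u=v[:2]/np.linalg.norm(v[:2]); n=np.array([-u[1],u[0]])
hi=P[...,2]>63; hi[:, :int(340*s)]=0; hi[:,int(450*s):]=0; hi[int(370*s):]=0; hi[:int(150*s)]=0
Z=P[hi]; d=Z[:,:2]-Q[0,:2]; a=d@u; b=d@n
for k in range(-80,120,10):
    w=(a>k-5)&(a<k+5)
    if w.sum()>3: print(k,w.sum(),b[w].min().round(1),b[w].max().round(1),Z[w,2].max().round(1))
E
```

```text
depth board/desk z [549.5 125.5  12.9] [539.4  65.8   1.1] rivet [452.8 120.9  77.2] rim pt [422.2 110.4  28.6]
board [[473.8, 146.8, 184.7, 97.5, 19.2, [266.0, 167.0]]]
knob [[529.0, 167.2, 17.7, 16.0, -25.7, [311.0, 174.0]]]
pliers [[453.2, 118.6, 70.0], [465.1, 61.8, 70.0], [409.6, 227.9, 70.0], [446.3, 235.5, 70.0], [439.7, 114.2, 70.0], [466.8, 122.9, 70.0]]
len 173.91075762047979 heading 102.32114276560974
-60 13 -3.6 5.1 75.3
-50 65 -6.9 8.7 75.9
-40 86 -8.9 11.0 75.7
-30 121 -10.8 11.7 76.1
-20 112 -11.6 12.3 75.6
-10 120 -12.3 13.3 77.6
0 126 -11.4 13.7 78.6
10 141 -12.5 14.0 77.3
20 152 -14.4 16.0 75.8
30 115 -17.3 19.0 78.5
40 126 -19.3 21.3 77.0
50 137 -22.3 23.4 76.1
60 140 -24.0 25.5 76.0
70 107 -24.1 24.9 76.1
80 119 -24.7 25.6 76.0
90 141 -25.3 26.5 76.0
100 132 -24.5 25.6 75.9
110 115 -23.5 24.9 75.9
```

```bash
python3 - <<'E'
from h import *
seen=np.zeros((110,130),np.uint8); hi=seen.copy(); tall=seen.copy()
srcs=[(dict(np.load(f"pics/{n}0.npz")),None) for n in ("top","scene")]
for c,o in srcs:
    P=cloud(c,o).reshape(-1,3); P=P[np.isfinite(P[:,2])]
    i=((P[:,0]-280)/5).astype(int); j=((P[:,1]+300)/5).astype(int)
    k=(i>=0)&(i<110)&(j>=0)&(j<130); i,j,z=i[k],j[k],P[k,2]
    f=abs(z)<7; seen[i[f],j[f]]=1; h=z>9; hi[i[h],j[h]]=1; h=z>68; tall[i[h],j[h]]=1
free=cv2.morphologyEx(seen,cv2.MORPH_CLOSE,np.ones((3,3)))*(1-cv2.morphologyEx(hi,cv2.MORPH_OPEN,np.ones((2,2))))
# ignore the pliers' own points next to the board: keep them as obstacles only over the board
D=cv2.distanceTransform(cv2.morphologyEx(free,cv2.MORPH_CLOSE,np.ones((2,2))),cv2.DIST_L2,5)*5
DT=cv2.distanceTransform(1-tall,cv2.DIST_L2,5)*5
t=np.array([-55,-40,-25,0,0,25,45,60,75,90]); w=np.array([8,12,14,14,36,18,23,27,27,27])
res=[]
for a in range(0,360,10):
    for x in range(380,800,10):
        for y in range(-280,300,10):
            if not 415<np.hypot(x,y)<880: continue
            ix=((x+t*np.cos(np.radians(a))-280)/5).astype(int); iy=((y+t*np.sin(np.radians(a))+300)/5).astype(int)
            if ix.min()<0 or ix.max()>109 or iy.min()<0 or iy.max()>129: continue
            res.append((float((D[ix,iy]-w).min().round()),x,y,a,float(DT[ix[3],iy[3]])))
res.sort(reverse=True)
for r in res[:25]: print(r)
E
```

```text
(29.0, 550, 280, 140, 79.90699005126953)
(29.0, 550, 280, 130, 79.90699005126953)
(29.0, 540, 280, 140, 87.87598419189453)
(27.0, 560, 280, 130, 70.90699005126953)
(27.0, 560, 270, 130, 65.90699005126953)
(27.0, 550, 280, 150, 79.90699005126953)
(26.0, 550, 270, 150, 75.90699005126953)
(26.0, 550, 270, 140, 75.90699005126953)
(25.0, 560, 270, 140, 65.90699005126953)
(25.0, 540, 290, 140, 92.87598419189453)
(25.0, 540, 280, 130, 87.87598419189453)
(24.0, 550, 280, 160, 79.90699005126953)
(24.0, 500, 290, 340, 73.98448944091797)
(23.0, 570, 270, 130, 57.93799591064453)
(23.0, 560, 280, 140, 70.90699005126953)
(23.0, 540, 280, 160, 87.87598419189453)
(23.0, 540, 270, 150, 85.90699005126953)
(23.0, 540, 270, 140, 85.90699005126953)
(23.0, 530, 280, 130, 92.87598419189453)
(22.0, 550, 270, 160, 75.90699005126953)
(22.0, 540, 290, 170, 92.87598419189453)
(22.0, 500, 290, 350, 73.98448944091797)
(21.0, 570, 260, 140, 53.93799591064453)
(21.0, 570, 260, 130, 53.93799591064453)
(21.0, 550, 270, 130, 75.90699005126953)
```

```bash
python3 - <<'E'
from h import *
c=dict(np.load("pics/w1.npz")); s=.64
print("edge",ray(c,np.array([(85,410),(290,172),(380,95),(470,5)])*s,0,c).round().tolist())
print("teal",ray(c,np.array([(622,230),(732,168)])*s,60,c).round().tolist())
print("pots",ray(c,np.array([(605,287),(632,332),(740,255),(718,207)])*s,30,c).round().tolist())
print("masking",ray(c,np.array([(570,70),(600,110),(640,118)])*s,10,c).round().tolist())
t=dict(np.load("pics/top0.npz")); print("teal top",ray(t,np.array([(277,191),(297,219)])*s,60).round().tolist())
E
```

```text
edge [[159.0, -138.0, 0.0], [328.0, 193.0, 0.0], [392.0, 288.0, 0.0], [447.0, 390.0, -0.0]]
teal [[636.0, 239.0, 60.0], [711.0, 322.0, 60.0]]
pots [[658.0, 184.0, 30.0], [704.0, 150.0, 30.0], [779.0, 258.0, 30.0], [734.0, 292.0, 30.0]]
masking [[554.0, 364.0, 10.0], [595.0, 340.0, 10.0], [635.0, 346.0, 10.0]]
teal top [[688.0, 312.0, 60.0], [634.0, 241.0, 60.0]]
```

```bash
python3 -c "
from h import *
go(452.3,119,78,102.3)"
```

```text
d [-22.  -15.2 221.9] heading 107.37 twist deg 5.07 rad 0.0885
```

```bash
python3 -m creep '[[[60,-11,-7.6,30,0],[60,-11,-7.6,30,0],[60,0,0,40,0.0885],[60,0,0,40,0],[60,0,0,40,0],[60,0,0,25,0],[60,0,0,12,0],[60,0,0,5,0],[60,0,0,0,0],[0,0,0,0,0],[0,0,0,0,0],[0,0,0,0,0],[0,0,0,0,0],[0,0,0,0,0]]]' 45
python3 -c "
from h import *
print(get_obs()['tool_pos'])
go(550,274,200,140)"
```

```text
time: 4.2
tool_pos: [452.9, 118.9, 78.2]
tool_rot: [1.955, 2.459, 0.001]
force: [-0.8, -0.9, 1.8]
gripper_width: 25.0
finger_force: 44.8
[452.85061361 118.93571795  78.18157463]
d [ 129.2  129.7 -121.8] heading 103.03 twist deg -36.97 rad -0.6452
```

```bash
python3 -m creep '[[[0,0,0,-10,0],[0,0,0,-30,0],[0,0,0,-30,0],[0,21.6,21.6,-12,0],[0,21.6,21.6,0,0],[0,21.6,21.6,0,0],[0,21.6,21.6,0,0],[0,21.6,21.6,0,0],[0,21.6,21.6,0,0],[0,0,0,0,-0.16],[0,0,0,0,-0.16],[0,0,0,0,-0.16],[0,0,0,0,-0.165]]]'
python3 - <<'E'
from h import *
go(550,274,21,140)
o=get_obs(); c=vision.camera("wrist"); cv2.imwrite("pics/w2.png",c["img"][:,:,::-1])
E
```

```text
time: 5.82
tool_pos: [549.5, 274.4, 160.4]
tool_rot: [-1.066, -2.955, 0.0]
force: [-0.3, -0.2, -1.6]
gripper_width: 25.0
finger_force: 44.9
d [-7.000e-01  1.000e-01  1.394e+02] heading 140.31 twist deg 0.31 rad 0.0053
```

View pics/w2.png

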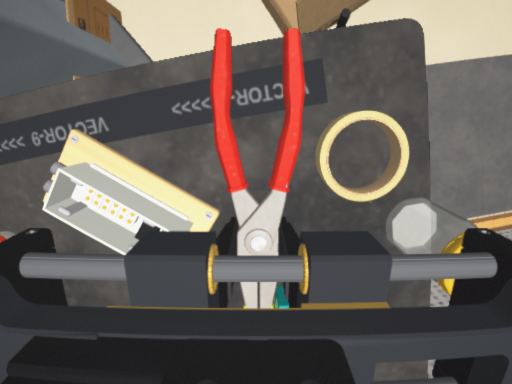

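Pliers are held straight at (258,240) and the desk below is clear, with the masking tape at (362,155) off to the side. Lowering them now.

```bash
python3 -m creep '[[[0,0,0,40,0],[0,0,0,40,0],[0,0,0,30,0],[0,0,0,16,0],[0,0,0,8,0],[0,0,0,4.2,0],[0,0,0,1,0],[0,0,0,0,0],[40,0,0,0,0],[40,0,0,0,0],[40,0,0,0,0],[40,0,0,-10,0],[40,0,0,-30,0],[40,0,0,-40,0],[40,0,0,-60,0],[40,0,0,-55,0]]]'
python3 - <<'E'
from h import *
o=get_obs(); c=vision.camera("wrist"); cv2.imwrite("pics/w3.png",c["img"][:,:,::-1])
P=cloud(c,o); hsv=cv2.cvtColor(c["img"],cv2.COLOR_RGB2HSV)
red=(hsv[...,1]>150)&((hsv[...,0]<8)|(hsv[...,0]>172)); print("handles z",np.nanpercentile(P[red&(P[...,1]>250)][:,2],[5,50,95]))
go(465,143,260,19)
E
```

```text
time: 7.88
tool_pos: [549.6, 274.3, 218.6]
tool_rot: [1.075, 2.951, 0.001]
force: [1.1, 0.4, 0.3]
gripper_width: 39.6
finger_force: 0.0
handles z [12.7029847  16.12817042 17.68900784]
d [ -18.9 -156.6  -35.4] heading 140.0 twist deg 121.0 rad 2.1118
```

View pics/w3.png

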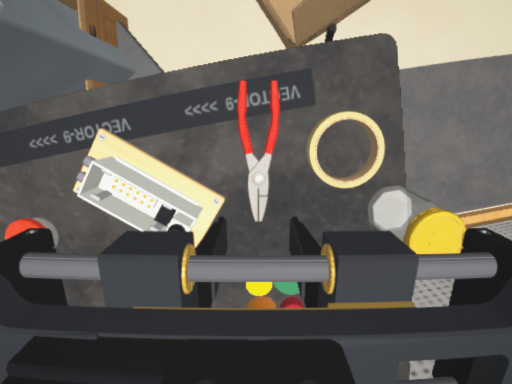

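Pliers lie flat at (258,150), clear of the tape and board. Next, a closer look at the box.

```bash
python3 -c "
from h import *
go(487,105,220,109)"
```

```text
d [ -60.  -171.9    4.7] heading 140.0 twist deg 31.0 rad 0.541
```

```bash
python3 -m creep '[[[95,-15,-43,0,0],[95,-15,-43,0,0],[95,-15,-43,0,0],[95,-15,-43,0,0],[95,0,0,0,0.18],[95,0,0,0,0.18],[95,0,0,0,0.18],[95,0,0,0,0]]]' 10
python3 - <<'E'
from h import *
o=get_obs(); c=vision.camera("wrist"); np.savez("pics/w4.npz",**c,tool_pos=o["tool_pos"],tool_rot=o["tool_rot"])
cv2.imwrite("pics/w4.png",cv2.resize(c["img"][:,:,::-1],(800,600)))
E
```

```text
time: 8.93
tool_pos: [485.1, 104.1, 216.2]
tool_rot: [1.821, 2.559, 0.001]
force: [0.8, -0.2, 0.8]
gripper_width: 94.9
finger_force: 0.0
```

View pics/w4.png

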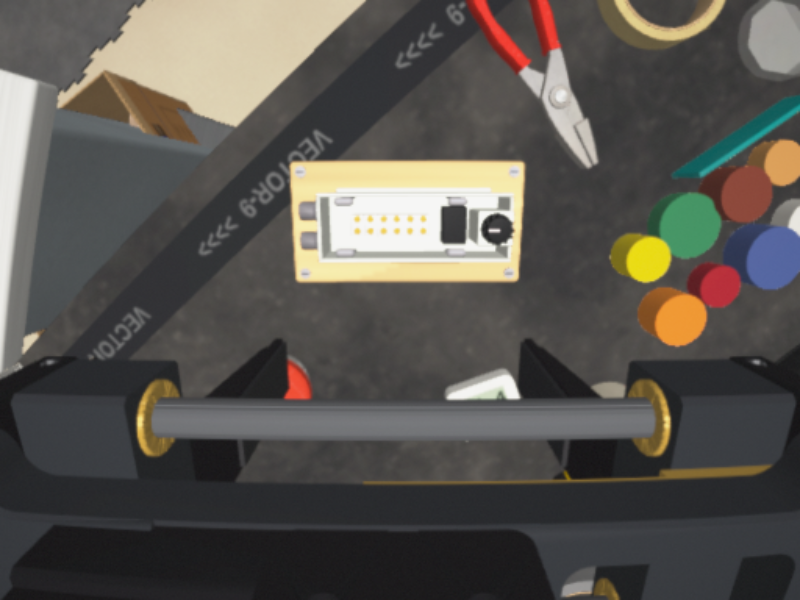

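The box is open at (415,228), with the knob at (496,228) and the catches visible. Measuring the rim, board and knob.

```bash
cat > box.py <<'E'
from h import *
def box(c,o):
    hsv=cv2.cvtColor(c["img"],cv2.COLOR_RGB2HSV)
    m=np.zeros(hsv.shape[:2],np.uint8); m[98:188,180:340]=1
    wood=((hsv[...,0]>8)&(hsv[...,0]<30)&(hsv[...,1]>50)&(hsv[...,2]>120)).astype(np.uint8)*m
    wood=cv2.morphologyEx(cv2.morphologyEx(wood,cv2.MORPH_OPEN,np.ones((2,2))),cv2.MORPH_CLOSE,np.ones((41,41)))
    print("board",rect(wood,c,12,o,500))
    wh=((hsv[...,1]<45)&(hsv[...,2]>165)).astype(np.uint8)*m
    wh=cv2.morphologyEx(wh,cv2.MORPH_OPEN,np.ones((2,2)))
    print("rim",rect(cv2.morphologyEx(wh,cv2.MORPH_CLOSE,np.ones((9,9))),c,58,o,300))
E
python3 - <<'E'
from box import *
c=dict(np.load("pics/w4.npz")); box(c,c); s=.64
print("corners by eye",ray(c,np.array([(318,193),(514,194),(511,262),(321,262)])*s,58,c).round(1).tolist())
k=ray(c,np.array([(496,228)])*s,76,c); print("knob",k.round(1))
P=cloud(c,c); print("rim z",P[int(259*s),int(400*s)],"desk",P[int(330*s),int(400*s)])
cv2.imwrite("pics/w4c.png",cv2.resize(c["img"][95:190,180:340,::-1],(800,475),interpolation=cv2.INTER_CUBIC))
E
```

```text
board [[475.4, 146.1, 184.5, 96.5, 19.2, [261.0, 142.0]]]
rim [[478.2, 148.1, 149.9, 60.6, 14.3, [270.0, 146.0]]]
corners by eye [[408.6, 148.7, 58.0], [535.8, 192.2, 58.0], [551.8, 147.8, 58.0], [424.4, 103.6, 58.0]]
knob [[528.7 166.7  76. ]]
rim z [476.59104714 123.84214883  52.2936551 ] desk [499.36599225  57.02101552   1.28980589]
```

View pics/w4c.png

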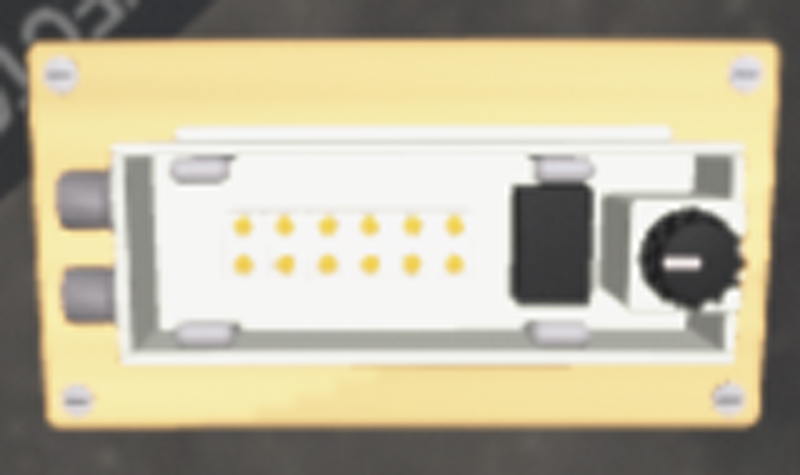

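```bash
python3 - <<'E'
from h import *
c=dict(np.load("pics/w4.npz")); f=lambda p:(np.array(p)+.5)/5-.5+[180,95]
q=ray(c,f([(112,147),(745,147),(733,362),(122,362)]),58,c)[:,:2]; print(q.round(1).tolist(),q.mean(0))
for a,b in((0,1),(3,2),(3,0),(2,1)):
    d=q[b]-q[a]; print(np.linalg.norm(d).round(1),np.degrees(np.arctan2(d[1],d[0])).round(1))
print("knob", ray(c,f([(691,258)]),76,c), "wall top edge")
b=ray(c,f([(30,42),(777,42),(758,425),(48,428)]),12,c)[:,:2]; print("board",b.mean(0))
E
```

```text
[[407.2, 147.7], [535.4, 192.2], [550.6, 148.2], [422.6, 103.8]] [478.96407976 147.97164505]
135.7 19.2
135.5 19.1
46.5 109.3
46.6 109.0
knob [[529.118878   166.54906756  76.        ]] wall top edge
board [474.13927287 146.65580306]
```

```bash
python3 -c "
from h import *
go(425,130,216,19.1)"
```

```text
d [ 44.3 -48.1   0.1] heading 109.28 twist deg 90.18 rad 1.5739
```

```bash
python3 -m creep '[[[80,22.2,-24,0,0],[80,22.2,-24,0,0],[80,0,0,0,0.175],[80,0,0,0,0.175],[80,0,0,0,0.175],[80,0,0,0,0.175],[80,0,0,0,0.175],[80,0,0,0,0.175],[80,0,0,0,0.175],[80,0,0,0,0.175],[80,0,0,0,0.174],[80,0,0,0,0]]]'
python3 - <<'E'
from h import *
o=get_obs(); c=vision.camera("wrist"); np.savez("pics/w5.npz",**c,tool_pos=o["tool_pos"],tool_rot=o["tool_rot"])
p=ray(c,[(256,y) for y in (60,240)],58,o).round(); print(p.tolist())
cv2.imwrite("pics/w5.png",cv2.resize(c["img"][60:260,180:340,::-1],(480,600),interpolation=cv2.INTER_CUBIC))
E
```

```text
time: 10.48
tool_pos: [425.2, 130.4, 216.0]
tool_rot: [-3.098, -0.522, -0.0]
force: [-0.0, 0.1, 0.3]
gripper_width: 79.5
finger_force: 0.0
[[549.0, 175.0, 58.0], [362.0, 110.0, 58.0]]
```

View pics/w5.png

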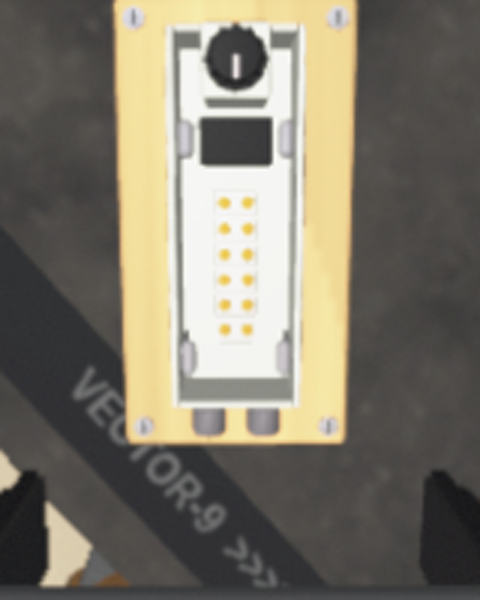

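The box is vertical in the crop: rim left edge 167–174, right edge 304–298, knob at (236,57).

```bash
python3 - <<'E'
from h import *
c=dict(np.load("pics/w5.npz")); f=lambda p:(np.array(p)+.5)/3-.5+[180,60]
q=ray(c,f([(174,405),(167,25),(304,25),(298,405)]),58,c)[:,:2]; print(q.round(1).tolist(),q.mean(0))
for a,b in((0,1),(3,2),(3,0),(2,1)):
    d=q[b]-q[a]; print(np.linalg.norm(d).round(1),np.degrees(np.arctan2(d[1],d[0])).round(1))
print("knob",ray(c,f([(236,57)]),76,c))
t=dict(np.load("pics/top0.npz")); print("tower corners",ray(t,np.array([(361,410),(483,338),(544,434)])*.64,187).round().tolist())
print("bin corners",ray(t,np.array([(420,264),(541,263),(545,336),(420,338)])*.64,38).round().tolist())
go(506,-184,216,22)
E
```

```text
[[407.7, 148.1], [534.8, 192.4], [550.1, 148.1], [423.1, 103.9]] [478.92626496 148.1134736 ]
134.5 19.3
134.5 19.2
46.8 109.1
47.0 109.1
knob [[530.15988801 165.85860059  76.        ]]
tower corners [[233.0, -59.0, 187.0], [462.0, -267.0, 187.0], [302.0, -446.0, 187.0]]
bin corners [[620.0, -80.0, 38.0], [710.0, -363.0, 38.0], [538.0, -418.0, 38.0], [444.0, -133.0, 38.0]]
d [-2.730e+01  3.235e+02 -1.000e-01] heading 19.24 twist deg -2.76 rad -0.0482
```

```bash
python3 -m creep '[[[80,-4.5,54,0,0],[80,-4.5,54,0,0],[80,-4.5,54,0,0],[80,-4.5,54,0,0],[80,-4.5,54,6,0],[80,-4.5,54,30,-0.05],[80,0,0,0,0]]]'
python3 - <<'E'
from h import *
o=get_obs(); c=vision.camera("wrist"); np.savez("pics/w6.npz",**c,tool_pos=o["tool_pos"],tool_rot=o["tool_rot"])
cv2.imwrite("pics/w6.png",cv2.resize(c["img"][20:260,120:440,::-1],(800,600),interpolation=cv2.INTER_CUBIC))
E
```

```text
time: 11.4
tool_pos: [504.2, -187.6, 177.7]
tool_rot: [-3.083, -0.596, 0.004]
force: [-0.6, 0.2, -0.4]
gripper_width: 80.0
finger_force: 0.0
```

View pics/w6.png

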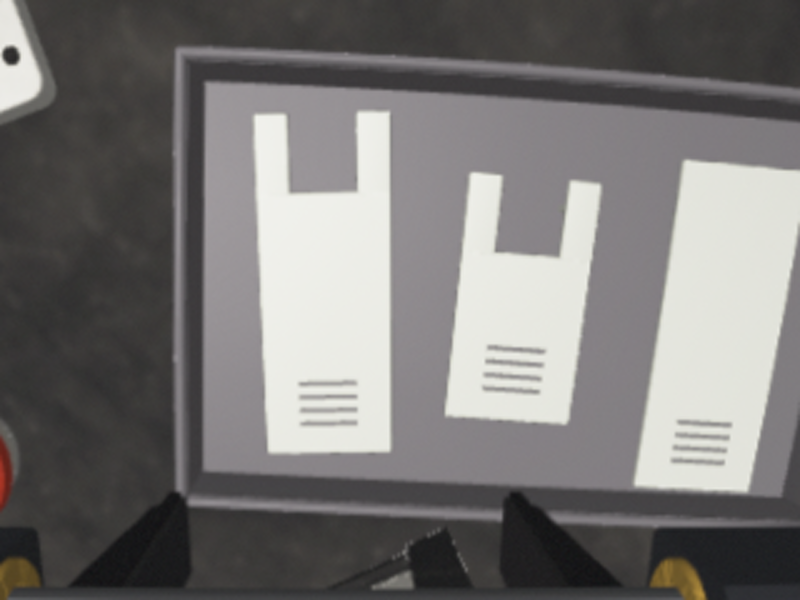

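The three covers are clear. The fitting one has corners (254,114), (389,111), (391,452) and (268,454), notch up, and is 144 mm class by comparison with the short one in the middle.

```bash
python3 - <<'E'
from h import *
c=dict(np.load("pics/w6.npz")); f=lambda p:(np.array(p)+.5)/2.5-.5+[120,20]
q=ray(c,f([(268,454),(254,114),(389,111),(391,452)]),22,c)[:,:2]; print(q.round(1).tolist(),q.mean(0))
for a,b in((0,1),(3,2),(3,0),(2,1)):
    d=q[b]-q[a]; print(np.linalg.norm(d).round(1),np.degrees(np.arctan2(d[1],d[0])).round(1))
hsv=cv2.cvtColor(c["img"],cv2.COLOR_RGB2HSV); w=(hsv[...,1]<40)&(hsv[...,2]>190); w[:,:215]=0;w[:,290:]=0;w[:55]=0;w[210:]=0
w=cv2.morphologyEx(w.astype(np.uint8),cv2.MORPH_CLOSE,np.ones((7,7))); r=rect(w,c,22,c,500); print(r)
P=cloud(c,c); print("cover z",np.median(P[...,2][w>0]))
x,y,h=r[0][0],r[0][1],r[0][4]; go(x,y,27,h)
E
```

```text
[[474.3, -162.1], [607.1, -106.3], [628.5, -156.9], [495.9, -213.3]] [ 551.4595833  -159.65413467]
144.0 22.8
144.1 23.0
55.6 112.9
55.0 113.0
[[551.7, -158.7, 143.7, 55.3, 22.7, [250.0, 127.0]]]
cover z nan
d [ 54.6  -7.3 151.6] heading 21.86 twist deg -0.84 rad -0.0146
```

```bash
python3 -m creep '[[[70,27.1,-3.4,10,-0.018],[70,27.1,-3.4,30,0],[70,0,0,30,0],[70,0,0,30,0],[70,0,0,25,0],[70,0,0,15,0],[70,0,0,10,0],[70,0,0,4.7,0],[70,0,0,0,0]]]'
python3 -c "
from h import *
go(551.5,-159.3,23,22.9)"
```

```text
time: 12.58
tool_pos: [552.2, -158.1, 25.4]
tool_rot: [3.08, 0.62, 0.0]
force: [1.0, -0.4, 0.1]
gripper_width: 69.9
finger_force: 0.0
d [-1.1  0.8  2.4] heading 22.78 twist deg -0.12 rad -0.0021
```

```bash
python3 -m creep '[[[70,-1,0.8,2.2,0],[0,0,0,0,0],[0,0,0,0,0],[0,0,0,0,0],[0,0,0,0,0]]]' 20
python3 -c "
from h import *
print(get_obs()['tool_pos'])"
```

```text
time: 13.2
tool_pos: [551.5, -159.3, 23.0]
tool_rot: [3.08, 0.62, 0.0]
force: [-1.0, -0.8, 1.9]
gripper_width: 55.8
finger_force: 20.0
[ 551.53182417 -159.28710024   23.0464765 ]
```

```bash
python3 -m creep '[[[0,0,0,-5,0],[0,0,0,-15,0],[0,0,0,-30,0],[0,0,0,-40,0],[0,0,0,-40,0],[0,0,0,-30,0],[0,0,0,0,0]]]'
python3 - <<'E'
from h import *
o=get_obs(); c=vision.camera("wrist"); np.savez("pics/w7.npz",**c,tool_pos=o["tool_pos"],tool_rot=o["tool_rot"])
hsv=cv2.cvtColor(c["img"],cv2.COLOR_RGB2HSV); w=((hsv[...,1]<40)&(hsv[...,2]>150)).astype(np.uint8)
z=o["tool_pos"][2]-1
for k in cv2.findContours(w,cv2.RETR_EXTERNAL,cv2.CHAIN_APPROX_NONE)[0]:
    if cv2.contourArea(k)<400: continue
    P=ray(c,k[:,0],z,o); L=(P-o["tool_pos"])@R.from_rotvec(o["tool_rot"]).as_matrix()
    print(k[:,0].min(0),k[:,0].max(0),L[:,:2].min(0).round(1),L[:,:2].max(0).round(1))
go(478.9,148.1,180,19.2)
E
```

```text
time: 14.08
tool_pos: [552.1, -159.4, 185.9]
tool_rot: [3.077, 0.62, 0.006]
force: [0.2, 0.2, -1.0]
gripper_width: 55.3
finger_force: 20.0
[213 282] [302 308] [-44.4 -27.6] [-25.5  28.2]
[375 139] [437 234] [ 5.5 69.2] [ 61.3 100.4]
[205 107] [360 255] [ -7.3 -27.9] [77.4 56.5]
[94 57] [150 122] [ 70.3 -85.7] [103.2 -56.5]
d [  52.  -311.5    3.7] heading 22.77 twist deg 3.57 rad 0.0623
```

```bash
python3 - <<'E'
from h import *
c=dict(np.load("pics/w7.npz")); o=c
hsv=cv2.cvtColor(c["img"],cv2.COLOR_RGB2HSV); w=((hsv[...,1]<40)&(hsv[...,2]>150)).astype(np.uint8)
v,u=np.nonzero(w); P=ray(c,np.c_[u,v],o["tool_pos"][2]-1,o); L=(P-o["tool_pos"])@R.from_rotvec(o["tool_rot"]).as_matrix()
for y in range(-30,34,4):
    s=(abs(L[:,1]-y)<1)&(L[:,0]>-10)&(L[:,0]<90); print(y, s.sum(), L[s,0].min().round(1) if s.any() else 0, L[s,0].max().round(1) if s.any() else 0)
for x in range(0,72,10):
    s=(abs(L[:,0]-x)<1)&(abs(L[:,1])<40); print("x",x,L[s,1].min().round(1),L[s,1].max().round(1))
E
```

```text
-30 0 0 0
-26 492 -7.2 71.8
-22 534 -7.2 77.4
-18 527 -7.2 76.9
-14 443 -7.2 76.9
-10 378 -7.2 76.4
-6 357 -7.2 76.4
-2 320 -7.2 75.8
2 320 -7.2 40.6
6 287 -7.2 40.6
10 271 -7.3 40.6
14 380 -7.3 71.8
18 491 -7.3 71.8
22 492 -7.3 71.8
26 487 -7.3 71.8
30 269 16.0 58.7
x 0 -27.3 27.7
x 10 -27.4 39.6
x 20 -27.6 39.5
x 30 -27.7 40.0
x 40 -27.3 40.0
x 50 -27.4 35.5
x 60 -27.6 28.0
x 70 -27.7 28.1
```

The cover is held centred: front edge at 71.8 and notch floor at 40.6, against 72 and 41 expected. Carrying it to the box.

```bash
python3 -m creep '[[[0,6.5,-38.9,0,0],[0,6.5,-38.9,0,0],[0,6.5,-38.9,0,0],[0,6.5,-38.9,0,0],[0,6.5,-38.9,0,0],[0,6.5,-38.9,0,0],[0,6.5,-38.9,0,0],[0,6.5,-38.9,0,0],[0,0,0,20,0.0623],[0,0,0,30,0],[0,0,0,20,0],[0,0,0,0,0],[0,0,0,0,0]]]'
python3 -c "
from h import *
go(478.9,148.1,71,19.2)
print(get_obs()['gripper_width'])"
```

```text
time: 15.75
tool_pos: [479.0, 147.8, 113.1]
tool_rot: [-3.098, -0.524, 0.0]
force: [0.5, -0.4, 0.3]
gripper_width: 55.5
finger_force: 20.0
d [-0.  -0.3 42.1] heading 19.19 twist deg -0.01 rad -0.0001
55.524294450653755
```

```bash
python3 -m creep '[[[0,0,-0.3,20,0],[0,0,0,12,0],[0,0,0,4,0],[0,0,0,2,0],[0,0,0,1.5,0],[0,0,0,1,0],[0,0,0,0,0]]]'
```

```text
time: 16.62
tool_pos: [479.0, 148.2, 72.6]
tool_rot: [-3.098, -0.524, -0.0]
force: [0.2, -1.1, 0.2]
gripper_width: 55.8
finger_force: 20.0
```

```bash
python3 -m creep '[[[0,0,0,1,0],[0,0,0,1,0],[0,0,0,0.5,0],[0,0,0,0,0]]]'
```

```text
time: 17.12
tool_pos: [479.2, 148.4, 70.7]
tool_rot: [-3.097, -0.523, -0.002]
force: [-2.1, 2.0, 10.8]
gripper_width: 55.5
finger_force: 20.0
```

Contact is at the catch height (about 66). Releasing and checking numerically from the earlier viewpoint.

```bash
python3 -m creep '[[[72,0,0,-0.3,0],[72,0,0,0,0],[72,0,0,0,0],[72,0,0,-10,0],[72,0,0,-40,0],[72,-20,0,-40,0],[0,-37,0,-40,0],[0,0,0,-15,0],[0,0,0,0,0],[0,0,0,0,0]]]' 30
cat > chk.py <<'E'
from h import *
o=get_obs(); c=vision.camera("wrist"); P=cloud(c,o)
hsv=cv2.cvtColor(c["img"],cv2.COLOR_RGB2HSV); w=((hsv[...,1]<30)&(hsv[...,2]>190)).astype(np.uint8); w[:,:180]=0; w[:,340:]=0; w[250:]=0; w[:45]=0
for z in (70,62):
    r=rect(w,c,z,o,800); print(z,r)
m=(np.array([479,148.2])); a=np.radians(19.2); D=(P[...,:2]-m)@np.array([[np.cos(a),-np.sin(a)],[np.sin(a),np.cos(a)]])
for x in (-60,-40,0,35):
    print(x,[np.nanmedian(P[...,2][(abs(D[...,0]-x)<6)&(abs(D[...,1]-y)<5)]).round(1) for y in (-20,0,20)])
E
python3 chk.py
```

```text
time: 18.38
tool_pos: [425.0, 129.4, 214.8]
tool_rot: [-3.098, -0.524, 0.001]
force: [0.3, -0.2, -0.1]
gripper_width: 37.5
finger_force: 0.0
70 [[478.9, 149.5, 144.4, 53.8, 19.4, [257.0, 120.0]]]
62 [[478.6, 149.5, 148.3, 55.3, 19.4, [257.0, 120.0]]]
-60 [np.float64(252.4), np.float64(68.9), np.float64(253.0)]
-40 [np.float64(300.3), np.float64(70.3), np.float64(286.9)]
0 [np.float64(74.0), np.float64(69.0), np.float64(64.0)]
35 [np.float64(73.8), np.float64(68.8), np.float64(64.1)]
```

```bash
cat > grid.py <<'E'
from h import *
def grid(name="wrist"):
    o=get_obs(); c=vision.camera(name); P=cloud(c,o)
    cv2.imwrite(f"pics/g_{name}_{o['time']:.2f}.png",c["img"][:,:,::-1])
    a=np.radians(19.2); D=(P[...,:2]-[479,148.2])@np.array([[np.cos(a),-np.sin(a)],[np.sin(a),np.cos(a)]])
    ok=P[...,2]<90
    ys=(-60,-40,-34,-26,-20,-12,-4,4,12,20,26,34,40,60); print("y:",ys)
    for x in (-60,-40,-20,0,20,35,60,85):
        print(x,[float(np.round(np.median(q),1)) if len(q:=P[...,2][ok&(abs(D[...,0]-x)<5)&(abs(D[...,1]-y)<2)]) else None for y in ys])
if __name__=="__main__": grid("wrist"); grid("scene")
E
python3 grid.py
```

```text
y: (-60, -40, -34, -26, -20, -12, -4, 4, 12, 20, 26, 34, 40, 60)
-60 [1.0, 13.0, 13.4, 74.3, 74.2, 71.9, 70.1, 68.1, 66.4, 64.3, 62.4, 12.9, 13.2, 1.0]
-40 [0.8, 12.8, 13.0, 74.6, 74.0, 71.9, 70.0, 67.9, 65.9, 63.9, 62.9, 13.5, 13.0, 0.8]
-20 [1.2, 12.7, 12.9, 73.5, 73.8, 72.0, 70.1, 68.0, 65.9, 64.1, 62.5, 12.9, 13.0, 0.9]
0 [0.7, 12.8, 13.1, 74.2, 73.8, 71.9, 69.9, 68.3, 66.2, 64.0, 62.5, 12.7, 12.4, 0.9]
20 [1.1, 13.0, 12.8, 73.3, 73.8, 72.0, 69.9, 67.8, 65.9, 63.8, 62.7, 12.3, 12.8, 0.9]
35 [0.9, 12.6, 13.2, 74.1, 73.7, 71.8, 69.7, 68.1, 66.0, 64.1, 62.7, 12.5, 12.9, 1.0]
60 [0.8, 13.2, 13.0, 74.0, 73.7, 70.9, 76.9, 76.4, 62.8, 64.0, 62.7, 13.0, 13.0, 0.7]
85 [0.9, 12.1, 12.2, 10.0, 11.1, 12.1, 12.3, 12.3, 12.3, 12.6, 11.9, 12.2, 13.1, 0.8]
y: (-60, -40, -34, -26, -20, -12, -4, 4, 12, 20, 26, 34, 40, 60)
-60 [5.4, 15.5, 16.4, 14.1, 47.5, 76.1, 73.2, 71.0, 68.4, 68.3, 64.6, 17.5, 14.3, 4.1]
-40 [2.7, 15.1, 15.4, 15.1, 49.3, 77.1, 73.4, 71.7, 69.7, 67.1, 63.6, None, None, 2.2]
-20 [3.9, 13.8, 15.2, 14.6, 49.0, 75.2, 72.4, 71.9, 68.3, 67.4, 64.1, None, None, None]
0 [3.0, 16.5, 16.7, 13.1, 42.9, 76.4, 71.6, 69.9, 67.4, 65.9, 67.2, 62.0, None, None]
20 [4.8, 15.5, 16.9, 14.5, 42.9, 78.3, 53.7, 70.7, 67.8, 67.7, 65.1, None, None, None]
35 [2.4, 12.8, None, 17.0, 44.0, 75.3, 71.6, 71.2, 69.5, 67.3, 65.4, None, None, 7.2]
60 [4.8, 16.4, 14.7, 18.4, 47.1, 77.1, 74.7, 76.2, 76.6, 65.2, 56.3, None, None, None]
85 [2.3, 17.7, 15.4, 13.2, 14.8, 16.2, None, None, None, None, None, None, None, 10.4]
```

The cover rolled on release: the +y side is already down at the rim, while the −y side is 12 mm high. Pressing slightly on the high side should level and snap it.

```bash
python3 -c "
from h import *
go(505.5,151,95,19.2)"
```

```text
d [ 83.4   6.1 119.3] heading 19.2 twist deg -0.0 rad -0.0001
```

```bash
python3 -m creep '[[[0,27.8,2,10,0],[0,27.8,2,20,0],[0,27.8,2,20,0],[0,0,0,30,0],[0,0,0,25,0],[0,0,0,10,0],[0,0,0,4,0],[0,0,0,3,0],[0,0,0,2,0],[0,0,0,0,0]]]'
```

```text
time: 19.77
tool_pos: [505.9, 151.2, 91.6]
tool_rot: [-3.098, -0.524, -0.001]
force: [-0.3, 1.0, -0.9]
gripper_width: 0.3
finger_force: 0.0
```

```bash
python3 -m creep '[[[0,0,0,2,0],[0,0,0,1.5,0],[0,0,0,1.5,0],[0,0,0,1,0],[0,0,0,0,0]]]'
python3 -m creep '[[[0,0,0,1,0],[0,0,0,1,0],[0,0,0,1,0],[0,0,0,0,0]]]'
```

```text
time: 20.4
tool_pos: [506.4, 151.0, 85.9]
tool_rot: [3.097, 0.524, 0.003]
force: [0.6, -2.4, 7.2]
gripper_width: 0.6
finger_force: 3.5
time: 20.9
tool_pos: [506.5, 151.0, 82.6]
tool_rot: [3.097, 0.524, 0.003]
force: [2.8, -1.3, 3.8]
gripper_width: 0.5
finger_force: 1.7
```

```bash
python3 -m creep '[[[0,0,0,1,0],[0,0,0,1,0],[0,0,0,0,0]]]'
python3 -m creep '[[[0,0,0,1,0],[0,0,0,1,0],[0,0,0,0,0]]]'
```

```text
time: 21.28
tool_pos: [505.7, 151.2, 80.2]
tool_rot: [-3.097, -0.524, 0.0]
force: [-0.0, 0.3, 0.3]
gripper_width: 0.6
finger_force: 0.0
time: 21.65
tool_pos: [505.5, 151.3, 79.2]
tool_rot: [-3.097, -0.524, -0.0]
force: [-5.1, -0.6, 19.9]
gripper_width: 0.6
finger_force: 9.6
```

Knob end snapped and bottomed out at about 20 N. Now the vent end.

```bash
python3 -m creep '[[[0,0,0,-10,0],[0,0,0,-15,0],[0,-38,-2,0,0],[0,-38,-2,0,0],[0,0,0,0,0],[0,0,0,12,0],[0,0,0,5,0],[0,0,0,2,0],[0,0,0,1,0],[0,0,0,0,0]]]'
python3 -m creep '[[[0,0,0,1,0],[0,0,0,1,0],[0,0,0,1,0],[0,0,0,0,0]]]'
```

```text
time: 22.9
tool_pos: [432.8, 130.0, 83.2]
tool_rot: [-3.098, -0.524, 0.0]
force: [0.3, -0.4, -0.2]
gripper_width: 0.6
finger_force: 0.0
time: 23.4
tool_pos: [432.7, 129.9, 80.2]
tool_rot: [-3.098, -0.524, 0.0]
force: [1.1, -0.7, 0.1]
gripper_width: 0.5
finger_force: 0.0
```

```bash
python3 -m creep '[[[0,0,0,1,0],[0,0,0,1,0],[0,0,0,0.5,0],[0,0,0,0,0]]]'
python3 -m creep '[[[0,0,0,-20,0],[0,0,0,-50,0],[0,-8,0,-50,0],[0,0,0,-17,0],[0,0,0,0,0]]]'
python3 grid.py | head -9; python3 - <<'E'
exec(open('chk.py').read().split("m=(np")[0])
E
```

```text
time: 23.9
tool_pos: [432.8, 130.0, 79.1]
tool_rot: [-3.098, -0.524, -0.002]
force: [-6.0, -1.3, 28.9]
gripper_width: 0.3
finger_force: 14.0
time: 24.52
tool_pos: [425.5, 127.4, 215.7]
tool_rot: [-3.098, -0.524, -0.004]
force: [0.2, -0.4, 0.1]
gripper_width: 0.4
finger_force: 0.0
y: (-60, -40, -34, -26, -20, -12, -4, 4, 12, 20, 26, 34, 40, 60)
-60 [1.0, 12.9, 13.1, 62.9, 63.0, 63.0, 63.2, 62.9, 63.1, 62.9, 62.8, 13.3, 13.2, 1.6]
-40 [1.5, 13.4, 13.2, 62.9, 62.8, 63.0, 63.3, 63.0, 63.0, 62.9, 62.9, 12.5, 13.0, 1.5]
-20 [1.1, 12.9, 12.9, 62.9, 62.9, 63.2, 63.2, 63.1, 62.8, 63.1, 63.0, 13.0, 13.0, 0.9]
0 [1.1, 13.0, 13.1, 62.8, 62.9, 62.8, 62.9, 62.9, 63.3, 63.3, 62.6, 13.0, 13.0, 1.0]
20 [0.9, 12.8, 13.1, 62.8, 62.8, 62.8, 63.2, 62.6, 63.0, 63.0, 62.8, 12.5, 12.9, 1.0]
35 [0.9, 13.1, 12.9, 62.9, 62.9, 62.8, 62.7, 62.5, 62.7, 63.0, 62.7, 12.7, 12.9, 1.0]
60 [1.1, 12.8, 13.1, 63.1, 62.8, 62.6, 76.7, 76.7, 63.0, 63.0, 62.7, 13.0, 13.0, 1.0]
85 [0.7, 12.6, 12.8, 12.2, 12.1, 12.5, 12.2, 11.8, 12.5, 11.4, 11.9, 12.3, 12.5, 1.0]
70 [[479.6, 148.6, 139.8, 54.1, 19.6, [255.0, 121.0]]]
62 [[479.2, 148.6, 143.5, 55.5, 19.6, [255.0, 121.0]]]
```

The cover is level and flush at 62 (camera reads 0.9 high) all round. A quick before/after check of the rest of the desk from the top camera.

```bash
python3 - <<'E'
from h import *
a=dict(np.load("pics/top0.npz"))["img"]; b=vision.camera("top"); 
d=cv2.absdiff(a,b["img"]).max(2)>60; d=cv2.morphologyEx(d.astype(np.uint8),cv2.MORPH_OPEN,np.ones((2,2))); d[:,:100]=0
for k in cv2.findContours(d,cv2.RETR_EXTERNAL,cv2.CHAIN_APPROX_NONE)[0]:
    if cv2.contourArea(k)>8: print(cv2.boundingRect(k))
hsv=cv2.cvtColor(b["img"],cv2.COLOR_RGB2HSV); w=(hsv[...,1]<40)&(hsv[...,2]>200); w[:,:260]=0;w[:,350:]=0;w[:165]=0;w[220:]=0
print(rect(w,b,22))
red=(hsv[...,1]>150)&((hsv[...,0]<8)|(hsv[...,0]>172))&(hsv[...,2]>100); print(rect(red,b,16,None,10))
E
```

```text
(100, 379, 11, 5)
(116, 336, 11, 7)
(211, 335, 18, 20)
(228, 319, 3, 14)
(100, 318, 15, 20)
(220, 304, 11, 9)
(195, 288, 26, 17)
(100, 234, 18, 31)
(100, 196, 100, 188)
(154, 180, 8, 13)
(277, 176, 18, 37)
(176, 166, 47, 49)
(150, 165, 14, 10)
(172, 164, 19, 13)
(182, 154, 10, 6)
[[579.8, -244.0, 102.9, 57.4, 15.9, [306.0, 192.0]], [601.0, -330.8, 145.7, 58.8, 18.6, [330.0, 194.0]]]
[[501.5, -462.8, 96.1, 30.3, -42.2, [357.0, 229.0]], [413.9, -26.7, 65.3, 64.8, 17.2, [240.0, 216.0]], [711.2, -480.0, 69.7, 19.9, 59.4, [375.0, 178.0]], [496.3, 341.4, 60.7, 12.4, -37.3, [156.0, 169.0]], [738.1, 182.4, 33.8, 31.9, 18.1, [214.0, 124.0]], [717.1, 256.9, 37.8, 35.8, 17.3, [195.0, 124.0]], [766.0, 57.7, 87.9, 79.6, 17.2, [246.0, 126.0]]]
```

```bash
python3 -c "
from bench import sign_off
print(sign_off())"
```

```text
the job is handed in; nothing more can be done
None
```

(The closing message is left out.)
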